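Make the vegetable slicer ready: tray home, holder past its spring catch

ROBOT

A 6-joint arm with a two-finger parallel gripper is mounted at the origin on a cart in front of the work surface, level with it; the furniture and walls round the work are solid. World frame = base frame: x ahead of the robot, y to its left, z up, the work surface at z = 0. Lengths are in m, angles in rad, forces in N, time in s.
With the tool pointing down it reaches from about 0.25 to 0.725 m from the base axis. Payload 4 kg.
Tool frame: the origin (TCP) lies at the very end of the fingers, on their centre line; the grasp point (between the pads) lies 19 mm behind it; z points along the fingers, y is the line along which they close (so a half turn about z gives the same grasp; the last joint's range is limited). The gripper opens to 85 mm and grips with 20 to 120 N. Pads are 22 mm wide; open, the fingers measure 114 mm over their backs; the gripper's body (76 mm by 85 mm) begins 54 mm behind the grasp point. The pads swing forward as they close: fully open they stand 13 mm farther back than shut.
Start: joints at [-1.134, 0.241, 0.005, 1.335, 0, 1.571], TCP at [0.212, -0.453, 0.231] pointing down, gripper open.
Joint ranges: [-2.72, 2.72], [-1.05, 1.87], [-1.09, 1.28], [-1.99, 2.15], [-1.42, 1.44], [-3.14, 3.14]. Speed limits (rad/s): [2.79, 2.79, 3.14, 3.14, 3.14, 3.14].

INTERFACE

Orientations are given as a unit quaternion [x, y, z, w].
In Python, from workcell import bot, vision, workorder gives the robot as it stands.
- The arm moves only by the shell command python3 -m creep 'ROWS' [OPENING]. ROWS is JSON, a list of rows, each a list of 2 entries, a list of its own where there are three numbers: the shift along the tool's x, y, z in mm, then the turn, a rotation vector about the tool's x, y, z in rad. In form: [[[dx, dy, dz], [wx, wy, wz]], ...]. A call has 1 to 12 rows; each row shifts and turns the commanded pose from where the row before left it, along the tool's axes as they then stand; what a row does not reach is not made up. A row lasts 1/8 s, in which the tool goes at most 62.5 mm and 10.7 degrees, less where a joint would pass 70% of its speed; a pose out of reach is approached as far as the arm can. A call is refused whole if a number of a shift passes 62.5 or a number of a turn 0.188, either way. A call with a gripper value outside its range is refused whole. OPENING is the finger opening in mm, from 0 to 85.4, set as the call begins (- or left out, the last holds). The fingers move at their own pace and stop on an object; the grip force is fixed at half the most. Time passes only in rows, so rows that do not move let the fingers close. It gives the time, the measured TCP pose, the force, the opening and the grip force at its end, in the units of the state.
- bot.get_obs(): the state, without advancing time (a new reading comes with each control period).
- vision.camera(name): name is "side" or "top" or "wrist"; returns a dict with "image" (480x640x3 uint8, blue, green, red), "z_map" (480x640 float32, m along the optical axis (not along the pixel's ray), 0 where there is no reading), "K" (3x3 intrinsics, pixels), "rvec" (rotation vector, rad) and "tvec" (3), from world to camera coordinates, as OpenCV has them; the wrist camera has in their place "tool_from_camera" (4x4, takes a point from camera to tool coordinates, whose origin is the TCP and whose axes are the flange's). Camera axes: x right, y down, z forward; pixel columns grow to the right and rows downward; lengths in m; the calibration is good to about 2 mm. A picture is of the moment at which its call begins: read the wrist's pose just before it.
- workorder.job_done(): hands the job in; it is judged then, once.
Trained networks look in a picture, given as the dict that the camera call returned (one of the last four; its "shot" number tells which), for a name from the list of things; names that differ only in an ending like _2 or _b are one class to them, and where a whole thing is asked for, a point or a joint stands for the part that bears it (a point fixed in the world has none). Each returns a list of dicts, best first, with "score" (0 to 1); they miss things now and then, are a little off and sometimes report something else, mostly with a low value. They report only what shows in the picture. A call takes as long as a camera call. They do not tell look-alikes from the thing itself.
- vision.spot_in(picture, query): "position" ([column, row] in pixels, amid what is visible of it).
- vision.place_of(picture, query): "position" ([column, row] in pixels: a listed point, or the origin of a listed thing).
The state is a dict: "clock": time; "joint_pos": joint angles; "joint_vel": joint speeds; "tau": joint torques, N m; "eef_pos": TCP position; "tool_rot": TCP orientation; "ft_force": force on the tool from outside, world axes, zero at the start; "ft_torque": the same for the moment, N m; "grip_width": finger opening in m; "grasp_force": force on a finger pad.
Only numpy, scipy, OpenCV 4.12 (cv2) and the standard library are available. Lean on these libraries where they do the work, as an engineer would, in place of code of your own. Each camera call takes 0.05 s, during which the arm holds its last target. There are 200 camera calls.

TASK

Make the vegetable slicer ready for work: push its catch tray fully home under the bed, and free the parked holder by pressing the spring catch down with your fingertips and, while you keep it down, pushing the holder along the rails past it, and push the holder on to the end stop so that the catch springs up again behind it. Only press and push from outside: do not grip or lift anything, do not reach over the tray's front wall, and leave the things standing around where they are.

Things in the scene. Friction and masses are not known exactly. Their poses are not given: they have to be found in the camera images.
- slicer: flat-bed vegetable slicer, metal, fixed to the table; bed 140 mm wide (its x), 400 mm long (its y), a black loop handle beyond the -y end. Origin: middle of the bed, at table height. Bed surface at z = 62 mm; side rails (x = 56 to 70 mm either side) 78 mm high, their lips reach in to 49.5 mm from the middle. The holder runs to +y; -x faces the robot
- end_stop (a point): middle of the slicer's end stop on the side the holder meets, 10 mm above the bed: a cross bar between the rails at y = 176 to 188 mm of the slicer, 82 mm above the table. The slanted blade lies flush in the bed near the slicer's y = 0
- holder (a joint): travel of the holder along the slicer's +y (m): 0 parked at the handle end, 0.205 at the end stop. It is captive in the rails (cannot be lifted), has about 2 N of friction and stays where it is left. Parked, the catch blocks it before 0.006. From 0.057 on its rear bar has cleared the catch
- push_face (a point): on the holder: middle of its flat push face, which looks to the slicer's -y, 92 mm wide, 3 to 31 mm above the bed; this point is 15 mm above the bed. The holder is a white plastic box 92 mm wide (x), 90 mm long (y), with a low palm dome, 44 mm over the bed in all
- holder_window (a point): on the holder: middle of an open window in the thin flange behind the push face (flange 2.5 to 7.5 mm above the bed). The window is 76 mm wide (x) and 44 mm long (y), from the push face to the rear bar, which is 16 mm long (y). Parked, the catch stands up through this window
- catch (a joint): how far the spring catch is pressed down (m): 0 up, 0.012 fully down. The spring takes 2 N to start and 5.6 N fully down; free, it comes up by itself. The holder's rear bar passes only with the catch pressed at least 0.0085
- catch_top (a point): middle of the top of the spring catch, a dark metal thumb button 40 mm wide (x), 36 mm long (y) on the bed's middle line at y = -152 mm of the slicer, standing 11 mm over the bed when up. Held down by fingertips that push on the push face, it goes under the rear bar after 4 to 7 mm of holder travel; the bar then keeps it down until 0.057
- tray: open metal catch tray, 154 mm (x) by 110 mm (y) by 46 mm high, walls 4 mm, loose, 0.25 to 0.5 kg, standing on the table, partly in the bay under the bed (122 mm wide between its walls), axes along the slicer's. Origin: middle of its underside. Fully home, it meets the back of the bay and its origin is at x = -17 mm of the slicer
- tray_front (a point): middle of the outer face of the tray's front wall, which looks to the slicer's -x, 22 mm above the table. It stands 24 mm out from the front rail's outer face when the tray is home, 54 to 74 mm at the start
- mustard_jar: glass jar with yellow lid, 62 mm across, 90 mm high, a bystander standing in front of the slicer; origin in the middle of its underside
- ramekin: small terracotta bowl, 68 mm across, 40 mm high, a bystander in front of the slicer; origin in the middle of its underside
- salt_shaker: salt shaker, 44 mm across, 90 mm high, a bystander in front of the slicer; origin in the middle of its underside
- peeler: vegetable peeler, 170 mm long, 18 mm high, lying on the table in front of the slicer, a bystander; origin in the middle of its underside
Things that resemble listed ones, but are neither listed nor needed, are in the scene too. Leave any brown look-alike of the tray alone.

How it is judged:
On the way, in this order (a step that is already met when the one before it is completed fails the run):
1. the fingers press the spring catch down while the holder is still parked (value of joint catch above 0.0085 m and contact force between the fingers and catch above 0.5 N and value of joint holder below 0.012 m), for 0.05 s.
2. the holder's rear bar has been slid over the catch while it was down (value of joint holder between 0.02 and 0.057 m and value of joint catch above 0.006 m).
At the end, for the whole second after the job is handed in: the holder is within 8 mm of the end stop, the spring catch is up again (within 2 mm), and the tray is home under the bed (within 6 mm of the back of the bay), flat and at rest (value of joint holder above 0.197 m and value of joint catch below 0.002 m and velocity of joint holder below 0.01 m/s and x of tray in the frame of slicer above -0.023 m and angle between tray's own z axis and vertical below 0.05 rad and linear speed of tray below 0.01 m/s); the robot touches nothing.
It fails at once if the tray is lifted or tipped (height (world z) of tray above 0.012 m or angle between tray's own z axis and vertical above 0.15 rad).
It fails at once if the fingers reach over the tray's front wall or grip it (x of the grasp point in the frame of tray between -0.077 and 0.02 m and y of the grasp point in the frame of tray between -0.06 and 0.06 m and z of the grasp point in the frame of tray below 0.05 m).
It fails at once if a bystander is moved by more than 25 mm (distance of any of mustard_jar, ramekin, salt_shaker, peeler from where it was at the start of the episode above 0.025 m).
It also fails if it takes over 48 s, if anything falls off the work surface, if the arm or the gripper's body presses on something with over 40 N, if the wrist force passes 120 N, or if a joint passes its speed limit or range.

## Working session

There is one attempt and no reset: what is moved stays moved. The work goes in short steps, Python scripts to look and compute and a shell command to move; the robot and the scene stay as the last step left them, time stands still between calls to the robot, and variables do not carry over. Pictures are saved under pics/ and viewed, at most 10 in all, crops included, and the job is handed in when it is done.

```bash
mkdir -p pics
cat > h.py <<'E'
import numpy as np, cv2
from scipy.spatial.transform import Rotation as R
from workcell import bot, vision, workorder
def ray_w(c,px,depth=None):
    R_=cv2.Rodrigues(np.array(c["rvec"],float))[0]; t=np.array(c["tvec"],float).ravel()
    d=np.linalg.inv(c["K"])@np.array([px[0],px[1],1.0])
    return R_,t,d
def at_depth(c,px):
    R_,t,d=ray_w(c,px); u,v=int(round(px[0])),int(round(px[1]))
    w=c["z_map"][max(v-1,0):v+2,max(u-1,0):u+2]; w=w[w>0]
    if len(w)==0: return None
    return R_.T@(d*np.median(w)-t)
def at_z(c,px,z):
    R_,t,d=ray_w(c,px); o=-R_.T@t; r=R_.T@d
    return o+r*(z-o[2])/r[2]
def proj(c,p):
    return cv2.projectPoints(np.array(p,float).reshape(-1,3),np.array(c["rvec"],float),np.array(c["tvec"],float),np.array(c["K"],float),None)[0].reshape(-1,2)
E
python3 - <<'E'
from h import *
np.set_printoptions(precision=3,suppress=True)
for n in ["top","side"]:
    c=vision.camera(n); cv2.imwrite(f"pics/{n}0.png",c["image"])
    for q in ["slicer","end_stop","push_face","holder_window","catch_top","tray","tray_front","mustard_jar","ramekin","salt_shaker","peeler"]:
        for d in vision.place_of(c,q)[:3]:
            print(n,q,round(d["score"],2),np.round(d["position"]),at_depth(c,d["position"]))
print(bot.get_obs())
E
```

```text
top slicer 0.95 [291. 207.] [0.573 0.041 0.064]
top slicer 0.31 [347. 206.] [ 0.571 -0.08   0.094]
top end_stop 0.55 [208. 189.] [0.615 0.221 0.065]
top push_face 0.62 [210. 190.] [0.612 0.218 0.062]
top push_face 0.6 [347. 210.] [ 0.566 -0.082  0.067]
top holder_window 0.9 [359. 210.] [ 0.563 -0.106  0.075]
top catch_top 0.87 [358. 210.] [ 0.563 -0.105  0.075]
top tray 0.86 [287. 228.] [0.526 0.05  0.079]
top tray 0.6 [231. 324.] [0.319 0.179 0.005]
top tray_front 0.83 [207. 298.] [0.379 0.224 0.047]
top tray_front 0.57 [279. 258.] [0.462 0.068 0.048]
top mustard_jar 0.72 [215. 254.] [0.471 0.2   0.09 ]
top ramekin 0.93 [353. 274.] [ 0.428 -0.097  0.01 ]
top salt_shaker 0.83 [180. 252.] [0.476 0.277 0.078]
top peeler 0.88 [397. 309.] [ 0.349 -0.194  0.015]
side slicer 0.93 [267. 269.] [0.55  0.121 0.064]
side end_stop 0.63 [217. 290.] [0.608 0.232 0.081]
side push_face 0.76 [294. 212.] [ 0.55  -0.045  0.103]
side holder_window 0.74 [301. 214.] [ 0.54  -0.06   0.094]
side catch_top 0.51 [300. 212.] [ 0.544 -0.063  0.095]
side catch_top 0.34 [223. 290.] [0.599 0.229 0.081]
side tray 0
[... 261 characters left out ...]
. 334.] [0.456 0.253 0.03 ]
side ramekin 0.94 [350. 248.] [ 0.422 -0.073  0.015]
side ramekin 0.73 [273. 358.] [0.462 0.309 0.019]
side salt_shaker 0.87 [266. 356.] [0.472 0.317 0.028]
side peeler 0.88 [385. 228.] [ 0.36  -0.181  0.015]
{'clock': 1.2, 'joint_pos': array([-1.134,  0.241,  0.005,  1.335,  0.   ,  1.571]), 'joint_vel': array([ 0.   , -0.   , -0.   ,  0.001,  0.002, -0.001]), 'tau': array([  0.001, -37.222,  25.269,   0.001,   0.   ,   0.   ]), 'eef_pos': array([ 0.212, -0.453,  0.231]), 'tool_rot': array([0.976, 0.217, 0.   , 0.   ]), 'ft_force': array([-0.894, -0.548,  1.124]), 'ft_torque': array([ 0.001,  0.01 , -0.02 ]), 'grasp_force': 0.0, 'grip_width': 0.08566151536345312}
```

Run:
```python
import cv2
a=cv2.imread("pics/top0.png"); b=cv2.imread("pics/side0.png")
cv2.imwrite("pics/topc.png",cv2.resize(a[150:370,130:450],(800,550),interpolation=cv2.INTER_CUBIC))
cv2.imwrite("pics/sidec.png",cv2.resize(b[170:400,190:470],(730,600),interpolation=cv2.INTER_CUBIC))
```

```text
(no output)
```

View pics/topc.png

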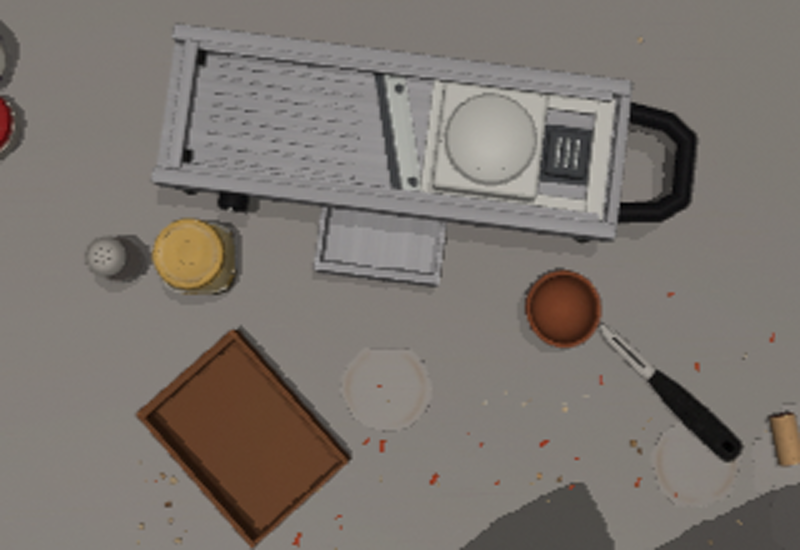

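View pics/sidec.png

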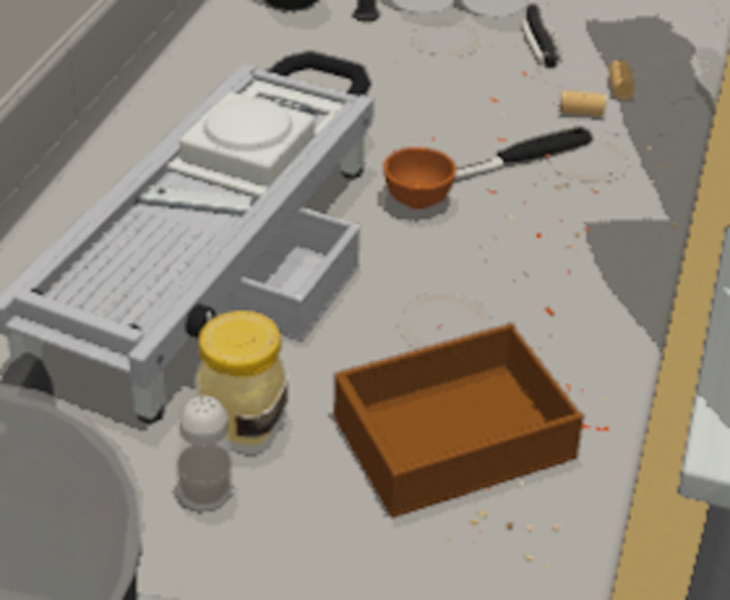

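The top crop shows the slicer at about 9° yaw, with the handle at the right and the catch at crop (567,153). The grey metal tray sits at crop (380,245). Candidates for the tray are the grey one, image (279,258), and the brown look-alike, image (231,324). Grey is the right choice, as it is metal and partly under the bed. For the catch there is the dark button at image (358,210) against the black knob near the jar, image (224,230). The button is the right one.

```bash
cat > fit.py <<'E'
from h import *
np.set_printoptions(precision=4,suppress=True)
def cloud(c):
    v,u=np.mgrid[0:480,0:640]; z=c["z_map"]; m=z>0
    P=np.linalg.inv(c["K"])@np.stack([u[m],v[m],np.ones(m.sum())])*z[m]
    R_,t,_=ray_w(c,(0,0)); return (R_.T@(P-t[:,None])).T
C=[vision.camera(n) for n in ("top","side")]
for n,c in zip(("top","side"),C):
    P=cloud(c); print(n,"table z",np.median(P[(abs(P[:,2])<.02)&(P[:,0]>.3)&(P[:,0]<.5)&(abs(P[:,1])<.2)][:,2]))
    S=P[(P[:,2]>.070)&(P[:,2]<.087)&(P[:,0]>.46)&(P[:,0]<.72)&(P[:,1]>-.19)&(P[:,1]<.3)]
    S=S[~((S[:,1]>.14)&(S[:,0]<.52))]
    r=cv2.minAreaRect((S[:,:2]*1000).astype(np.float32)); print(r)
    print(cv2.boxPoints(r))
E
python3 - <<'E'
from fit import *
c=C[0]
for q in ["catch_top","holder_window","push_face","end_stop","tray_front","tray","slicer"]:
    for d,z in [(d,{"catch_top":.073,"holder_window":.067,"push_face":.077,"end_stop":.072,"tray_front":.022,"tray":0,"slicer":0}[q]) for d in vision.place_of(c,q)[:3]]:
        print(q,d["score"],at_z(c,d["position"],z))
E
```

```text
top table z 0.0013388617187294382
((575.527587890625, 27.16864013671875), (444.6786193847656, 151.1701202392578), 82.71696472167969)
[[ 472.3662 -183.7949]
 [ 622.3167 -202.9588]
 [ 678.689   238.1321]
 [ 528.7385  257.2961]]
side table z -0.00038404820858930594
((574.772705078125, 29.53857421875), (446.4871520996094, 149.2182159423828), 82.69256591796875)
[[ 472.3745 -182.402 ]
 [ 620.3807 -201.3816]
 [ 677.1709  241.4792]
 [ 529.1647  260.4587]]
catch_top 0.7 [0.4707 0.2782 0.073 ]
catch_top 0.53 [0.6087 0.2153 0.073 ]
holder_window 0.93 [ 0.5636 -0.1046  0.067 ]
push_face 0.57 [ 0.5683 -0.0805  0.077 ]
push_face 0.36 [ 0.4185 -0.0877  0.077 ]
end_stop 0.98 [0.6059 0.2213 0.072 ]
tray_front 0.73 [0.4602 0.0632 0.022 ]
tray 0.63 [0.3147 0.1719 0.    ]
tray 0.59 [0.539  0.0601 0.    ]
tray 0.47 [0.4605 0.0611 0.    ]
slicer 0.79 [0.5903 0.0399 0.    ]
slicer 0.27 [ 0.5744 -0.1146  0.    ]
```

```bash
python3 -m creep '[[[0,0,0],[0,0,-0.168]],[[0,0,0],[0,0,-0.168]],[[0,0,0],[0,0,-0.168]],[[0,0,0],[0,0,-0.168]],[[0,0,0],[0,0,-0.168]],[[0,0,0],[0,0,-0.168]],[[0,0,0],[0,0,0]]]' 0 && python3 -m creep '[[[44,34,0],[0,0,0]],[[44,34,0],[0,0,0]],[[44,34,0],[0,0,0]],[[44,34,0],[0,0,0]],[[44,34,0],[0,0,0]],[[44,34,0],[0,0,0]],[[44,34,0],[0,0,0]],[[44,30,0],[0,0,0]],[[10,5,0],[0,0,0]],[[0,0,0],[0,0,0]]]'
cat > wr.py <<'E'
from h import *
np.set_printoptions(precision=4,suppress=True)
def wrist():
    o=bot.get_obs(); c=vision.camera("wrist")
    T=np.eye(4); T[:3,:3]=R.from_quat(o["tool_rot"]).as_matrix(); T[:3,3]=o["eef_pos"]
    E=np.linalg.inv(T@np.array(c["tool_from_camera"]))
    c["rvec"]=cv2.Rodrigues(E[:3,:3])[0]; c["tvec"]=E[:3,3]; return c,o
E
python3 - <<'E'
from wr import *
c,o=wrist(); print(o["clock"],o["eef_pos"],o["tool_rot"],o["joint_pos"],o["grip_width"])
cv2.imwrite("pics/w1.png",c["image"])
for q,z in [("catch_top",.073),("holder_window",.067),("push_face",.077),("end_stop",.072),("tray_front",.022)]:
    for d in vision.place_of(c,q)[:2]: print(q,d["score"],np.round(d["position"]),at_z(c,d["position"],z),at_depth(c,d["position"]))
E
```

```text
clock: 2.52
eef_pos: [0.2115, -0.453, 0.2313]
tool_rot: [0.751, 0.66, -0.0, 0.0]
ft_force: [-0.6, -0.7, 0.4]
grip_width: -0.0
grasp_force: 0.0
clock: 3.78
eef_pos: [0.5278, -0.1278, 0.231]
tool_rot: [0.75, 0.661, -0.0, -0.0]
ft_force: [-0.6, 0.0, -0.1]
grip_width: -0.0001
grasp_force: 0.0
3.775 [ 0.5278 -0.1278  0.231 ] [ 0.7502  0.6612 -0.0005 -0.0002] [-0.2373  0.3273  0.122   1.3665 -0.0005  1.4595] -0.0001369602965812602
catch_top 0.91 [363. 185.] [ 0.5604 -0.1004  0.073 ] [ 0.5604 -0.1004  0.073 ]
push_face 0.6 [366. 160.] [ 0.5646 -0.0798  0.077 ] [ 0.5636 -0.0787  0.0883]
```

View pics/w1.png

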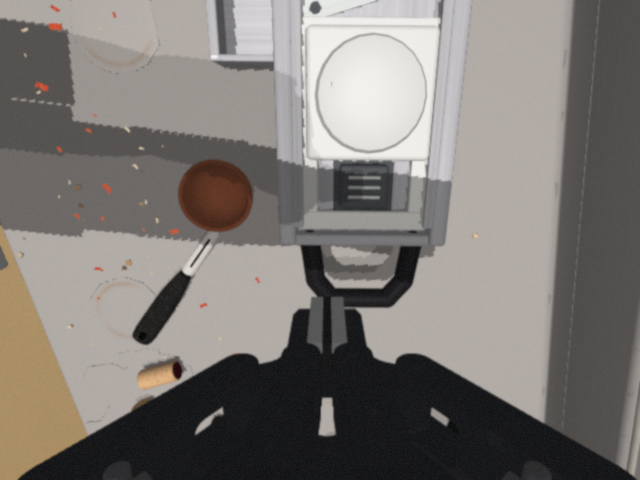

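Run:
```python
from wr import *
c,o=wrist()
for nm,px,z in [("catch",(363,185),.073),("catch rear",(362,210),.073),("catch L",(335,190),.073),("catch R",(391,190),.073),("box rear mid",(367,160),.093),("box rear L",(308,158),.093),("box rear R",(430,160),.093),("bar front",(363,212),.0695),("bar rear",(363,229),.0695),("rail L0",(273,20),.078),("rail L1",(281,225),.078),("rail R0",(470,20),.078),("rail R1",(446,225),.078),("traycorner",(212,57),.046)]:
    print(nm,at_z(c,px,z),at_depth(c,px))
v,u=np.mgrid[0:480,0:640]; z=c["z_map"]; m=z>0
P=np.linalg.inv(c["K"])@np.stack([u[m],v[m],np.ones(m.sum())])*z[m]
R_,t,_=ray_w(c,(0,0)); P=(R_.T@(P-t[:,None])).T
a=np.radians(-7.3); sy=np.array([-np.sin(a),np.cos(a)]); sx=np.array([np.cos(a),np.sin(a)])
print(sy,sx)
S=P[(P[:,2]>.0755)&(P[:,2]<.0805)&(P[:,0]>.45)&(P[:,0]<.68)]
X=S[:,:2]@sx; Y=S[:,:2]@sy
for lo in np.arange(-.24,.04,.02):
    k=(Y>lo)&(Y<lo+.02)
    if k.sum()>20: print(round(lo,2),k.sum(),np.percentile(X[k],[1,99]),np.percentile(X[k],[1,99]).mean())
print("ymin",np.sort(Y)[[5,20,100]])
```

```text
catch [ 0.5605 -0.102   0.073 ] [ 0.5605 -0.1021  0.0726]
catch rear [ 0.5576 -0.1226  0.073 ] [ 0.5579 -0.1236  0.0687]
catch L [ 0.5374 -0.1031  0.073 ] [ 0.5374 -0.1049  0.0626]
catch R [ 0.5828 -0.109   0.073 ] [ 0.5844 -0.1111  0.062 ]
box rear mid [ 0.5637 -0.0805  0.093 ] [ 0.5666 -0.0837  0.0623]
box rear L [ 0.5204 -0.0733  0.093 ] [ 0.519  -0.0752  0.0692]
box rear R [ 0.6102 -0.0865  0.093 ] [ 0.6143 -0.0885  0.0774]
bar front [ 0.5585 -0.1252  0.0695] [ 0.5585 -0.1253  0.069 ]
bar rear [ 0.557  -0.14    0.0695] [ 0.5573 -0.1416  0.0642]
rail L0 [0.5089 0.0226 0.078 ] [0.5088 0.0229 0.077 ]
rail L1 [ 0.4894 -0.1253  0.078 ] [ 0.4893 -0.1255  0.0773]
rail R0 [0.6462 0.0046 0.078 ] [0.6749 0.0193 0.    ]
rail R1 [ 0.6249 -0.143   0.078 ] [ 0.6253 -0.1434  0.0767]
traycorner [0.4528 0.0112 0.046 ] [0.4524 0.0115 0.0448]
[0.1271 0.9919] [ 0.9919 -0.1271]
-0.08 669 [0.5    0.6386] 0.5692981080328534
-0.06 1182 [0.5003 0.6387] 0.5694896893382136
-0.04 1249 [0.5004 0.6386] 0.5695092600690557
-0.02 1326 [0.5005 0.639 ] 0.5697635422864876
-0.0 1410 [0.5007 0.639 ] 0.5698530051267965
0.02 1509 [0.5008 0.6392] 0.5700137831641374
ymin [-0.0768 -0.0763 -0.074 ]
```

The wrist picture shows the catch at (363,185), the rear edge of the holder box at row 160 and the rear bar at rows 211–228. The gap between push face and rear bar measures 45 mm, which matches the description. Next I move over the catch.

```bash
python3 -m creep '[[[40,30,0],[0,0,0.007]],[[0.6,0,40],[0,0,0]],[[0,0,50],[0,0,0]],[[0,0,40],[0,0,0]],[[0,0,16],[0,0,0]],[[0,0,0],[0,0,0]],[[0,0,0],[0,0,0]]]'
python3 - <<'E'
from wr import *
o=bot.get_obs(); p=o["eef_pos"]; print(p,R.from_quat(o["tool_rot"]).as_matrix()[:,0],o["ft_force"],"X",p[0]*.9919-p[1]*.1271,"Y",p[0]*.1271+p[1]*.9919)
E
```

```text
clock: 5.0
eef_pos: [0.5642, -0.0922, 0.0873]
tool_rot: [0.753, 0.658, 0.001, 0.001]
ft_force: [0.1, 0.3, 0.7]
grip_width: -0.0002
grasp_force: 0.0
[ 0.5642 -0.0922  0.0873] [ 0.133   0.9911 -0.0002] [0.1017 0.3179 0.7227] X 0.5713648493820512 Y -0.01974208809578637
```

```bash
python3 -m creep '[[[0,0,10],[0,0,0]],[[0,0,8],[0,0,0]],[[0,0,3],[0,0,0]],[[0,0,3],[0,0,0]],[[0,0,0],[0,0,0]],[[0,0,0],[0,0,0]]]'
```

```text
clock: 5.75
eef_pos: [0.5637, -0.0919, 0.0621]
tool_rot: [0.753, 0.659, 0.001, 0.001]
ft_force: [1.1, -0.4, 4.6]
grip_width: 0.0003
grasp_force: 2.7
```

```bash
python3 -m creep '[[[2,0,0.4],[0,0,0]],[[3,0,0],[0,0,0]],[[3,0,0],[0,0,0]],[[3,0,0],[0,0,0]],[[3,0,0],[0,0,0]],[[0,0,0],[0,0,0]]]'
python3 - <<'E'
from wr import *
c,o=wrist(); print(o["eef_pos"],o["ft_force"]); cv2.imwrite("pics/w2.png",c["image"])
E
```

```text
clock: 6.5
eef_pos: [0.5652, -0.0804, 0.0621]
tool_rot: [0.753, 0.658, -0.001, 0.003]
ft_force: [-0.7, -6.9, 8.2]
grip_width: 0.0002
grasp_force: 4.2
[ 0.5652 -0.0804  0.0621] [-0.7156 -6.9101  8.1853]
```

View pics/w2.png

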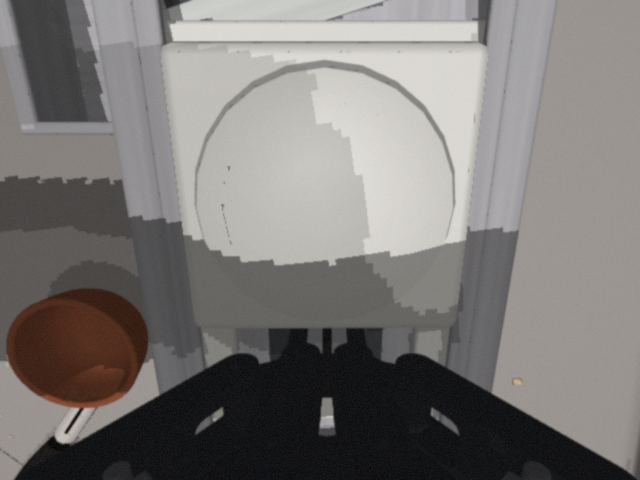

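The holder's rear edge is at row 327, right at the fingers, so they are in contact with the push face. I keep pushing.

```bash
python3 -m creep '[[[3,0,0],[0,0,0]],[[3,0,0],[0,0,0]],[[0,0,0],[0,0,0]]]'
```

```text
clock: 6.92
eef_pos: [0.566, -0.0736, 0.0621]
tool_rot: [0.753, 0.658, -0.0, 0.002]
ft_force: [0.6, -4.7, 6.6]
grip_width: -0.0001
grasp_force: 4.1
```

```bash
python3 -m creep '[[[5,0,-2],[0,0,0]],[[5,0,-3],[0,0,0]],[[8,0,-1],[0,0,0]],[[10,0,0],[0,0,0]],[[12,0,0],[0,0,0]],[[15,0,0],[0,0,0]],[[15,0,0],[0,0,0]],[[15,0,0],[0,0,0]],[[15,0,0],[0,0,0]],[[15,0,0],[0,0,0]],[[15,0,0],[0,0,0]],[[0,0,0],[0,0,0]]]'
```

```text
clock: 8.43
eef_pos: [0.5838, 0.059, 0.0674]
tool_rot: [0.752, 0.659, 0.002, 0.0]
ft_force: [-0.1, -0.6, -0.4]
grip_width: -0.0
grasp_force: 0.0
```

```bash
python3 -m creep '[[[12,0,0],[0,0,0]],[[12,0,0],[0,0,0]],[[12,0,0],[0,0,0]],[[8,0,0],[0,0,0]],[[5,0,0],[0,0,0]],[[3,0,0],[0,0,0]],[[3,0,0],[0,0,0]],[[3,0,0],[0,0,0]],[[0,0,0],[0,0,0]]]'
```

```text
clock: 9.55
eef_pos: [0.59, 0.1127, 0.0669]
tool_rot: [0.753, 0.658, -0.001, 0.001]
ft_force: [-1.4, -6.5, 2.1]
grip_width: 0.0
grasp_force: 3.3
```

```bash
python3 -m creep '[[[3,0,0],[0,0,0]],[[3,0,0],[0,0,0]],[[0,0,0],[0,0,0]]]'
```

```text
clock: 9.93
eef_pos: [0.5899, 0.1126, 0.067]
tool_rot: [0.754, 0.656, -0.006, 0.005]
ft_force: [-2.7, -20.7, 7.0]
grip_width: 0.0001
grasp_force: 10.6
```

```bash
python3 -m creep '[[[-15,0,0],[0,0,0]],[[-5,0,-20],[0,0,0]],[[0,0,-50],[0,0,0]],[[0,0,-30],[0,0,0]],[[-12,-41,0],[0,0,0]],[[-12,-41,0],[0,0,0]],[[-12,-41,0],[0,0,0]],[[-10,-41,0],[0,0,0]],[[0,0,0],[0,0,0]]]'
python3 - <<'E'
from wr import *
c,o=wrist(); p=o["eef_pos"]; print(p,o["tool_rot"],"X",p[0]*.9919-p[1]*.1271,"Y",p[0]*.1271+p[1]*.9919)
for q,z in [("tray_front",.022),("tray",0),("catch_top",.073),("push_face",.077)]:
    for d in vision.place_of(c,q)[:2]: print(q,d["score"],np.round(d["position"]),at_z(c,d["position"],z),at_depth(c,d["position"]))
t=vision.camera("top")
cv2.imwrite("pics/w3.png",np.hstack([cv2.resize(c["image"],(400,300)),cv2.resize(t["image"][150:300,170:430],(400,300))]))
E
```

```text
clock: 11.05
eef_pos: [0.4161, 0.0769, 0.1665]
tool_rot: [0.752, 0.659, -0.001, -0.002]
ft_force: [0.6, -0.1, 0.4]
grip_width: 0.0
grasp_force: 0.0
[0.4161 0.0769 0.1665] [ 0.7522  0.6589 -0.0008 -0.0015] X 0.40295303325822995 Y 0.12914704752982517
tray_front 0.89 [382. 236.] [0.4589 0.064  0.022 ] [0.4577 0.0675 0.0329]
tray_front 0.73 [243.  12.] [0.3795 0.2341 0.022 ] [ 0.3757  0.2405 -0.0011]
tray 0.8 [465. 229.] [0.5334 0.0536 0.    ] [0.5142 0.0719 0.0556]
tray 0.7 [524. 229.] [0.5837 0.0471 0.    ] [0.549  0.071  0.0685]
catch_top 0.96 [536. 437.] [ 0.5611 -0.1051  0.073 ] [0.4646 0.0822 0.2426]
push_face 0.59 [604. 140.] [0.5904 0.1235 0.077 ] [0.5802 0.1255 0.0915]
```

View pics/w3.png

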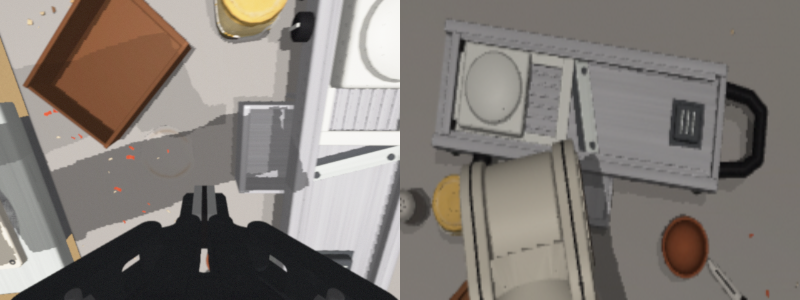

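The holder sits at the end stop. The catch is exposed behind it, at (687,123) in the right half. The tray front edge is at (240,145) in the left half. I lower in front of the tray and push.

```bash
python3 -m creep '[[[-7,0,40],[0,0,0]],[[0,0,50],[0,0,0]],[[0,0,40],[0,0,0]],[[0,0,14],[0,0,0]],[[0,0,0],[0,0,0]],[[0,12,0],[0,0,0]],[[0,10,0],[0,0,0]],[[0,6,0],[0,0,0]],[[0,6,0],[0,0,0]],[[0,6,0],[0,0,0]],[[0,0,0],[0,0,0]]]'
```

```text
clock: 12.72
eef_pos: [0.4595, 0.0643, 0.023]
tool_rot: [0.753, 0.658, 0.0, 0.001]
ft_force: [-1.0, -0.3, 1.0]
grip_width: -0.0003
grasp_force: 0.6
```

```bash
python3 -m creep '[[[0,5,0],[0,0,0]],[[0,4,0],[0,0,0]],[[0,3,0],[0,0,0]],[[0,2,0],[0,0,0]],[[0,2,0],[0,0,0]],[[0,0,0],[0,0,0]]]'
```

```text
clock: 13.48
eef_pos: [0.4748, 0.0623, 0.0228]
tool_rot: [0.753, 0.659, 0.0, 0.0]
ft_force: [-1.9, 1.0, -0.7]
grip_width: 0.0002
grasp_force: 1.0
```

```bash
python3 -m creep '[[[0,2,0],[0,0,0]],[[0,2,0],[0,0,0]],[[0,2,0],[0,0,0]],[[0,0,0],[0,0,0]]]'
```

```text
clock: 13.98
eef_pos: [0.4748, 0.0622, 0.0228]
tool_rot: [0.752, 0.659, -0.003, -0.004]
ft_force: [-16.8, 3.1, 14.4]
grip_width: -0.0
grasp_force: 5.1
```

The tray is against the back of the bay: 17 N and no further motion. I retreat and check.

```bash
python3 -m creep '[[[0,-8,0],[0,0,0]],[[0,-25,0],[0,0,0]],[[0,-10,-30],[0,0,0]],[[0,0,-50],[0,0,0]],[[0,-30,-50],[0,0,0]],[[-40,-40,-20],[0,0,0]],[[-50,-30,0],[0,0,0]],[[-50,-20,0],[0,0,0]],[[-50,-20,0],[0,0,0]],[[0,0,0],[0,0,0]]]'
python3 - <<'E'
from wr import *
c=vision.camera("top"); s=vision.camera("side")
for n,k in (("top",c),("side",s)):
  for q,z in [("tray_front",.022),("catch_top",.073),("push_face",.077),("ramekin",0),("mustard_jar",0)]:
    for d in vision.place_of(k,q)[:2]:
        p=at_z(k,d["position"],z); print(n,q,round(d["score"],2),p,at_depth(k,d["position"]),"X,Y",(p[0]-.5651)*.991-(p[1]+.0724)*.134,p[0]*.134+p[1]*.991)
print(bot.get_obs()["eef_pos"])
cv2.imwrite("pics/f.png",np.hstack([cv2.resize(c["image"][150:300,170:430],(400,300)),cv2.resize(s["image"][190:390,190:457],(400,300))]))
E
```

```text
clock: 15.22
eef_pos: [0.2732, -0.1059, 0.1736]
tool_rot: [0.756, 0.655, 0.0, 0.002]
ft_force: [0.3, 0.5, 0.4]
grip_width: -0.0004
grasp_force: 0.0
top tray_front 0.91 [0.4914 0.0592 0.022 ] [0.4893 0.0584 0.0449] X,Y -0.09070117237334802 0.12451945451336943
top tray_front 0.77 [0.3774 0.2288 0.022 ] [0.3775 0.2247 0.0451] X,Y -0.22633575245403018 0.27730572903393225
top catch_top 0.55 [ 0.562  -0.0972  0.073 ] [ 0.5621 -0.0973  0.0725] X,Y 0.00027291994472633226 -0.02104830892472434
top push_face 0.67 [0.6009 0.1171 0.077 ] [0.604  0.1184 0.061 ] X,Y 0.01012468922271922 0.19653352523921663
top ramekin 0.86 [ 0.4203 -0.0994  0.    ] [ 0.42   -0.0986  0.0082] X,Y -0.13990182632654316 -0.04222553983544035
top mustard_jar 0.59 [0.4753 0.2163 0.    ] [0.4682 0.2015 0.0914] X,Y -0.127710114906248 0.27805013007235513
side tray_front 0.85 [0.3756 0.2386 0.022 ] [0.3777 0.2316 0.0143] X,Y -0.2294486994447008 0.28675524878232705
side tray_front 0.78 [0.4946 0.06   0.022 ] [0.4898 0.0731 0.0335] X,Y -0.08763387680772797 0.12575323761786833
side catch_top 0.7 [ 0.5581 -0.092   0.073 ] [ 0.559  -0.0944  0.0713] X,Y -0.00428232846621676 -0.01641715426425687
side push_face 0.57 [0.5928 0.1281 0.077 ] [0.5765 0.1592 0.1045] X,Y 0.0005438232503059658 0.20642624759165307
side push_face 0.2 [ 0.4022 -0.      0.077 ] [ 0.4191 -0.0687  0.0246] X,Y -0.17116520873261096 0.05385418137895644
side ramekin 0.82 [ 0.4201 -0.0951  0.    ] [ 0.4144 -0.0715  0.0182] X,Y -0.1406124105774329 -0.03799120758453667
side ramekin 0.34 [ 0.5551  0.0659 -0.    ] [0.5222 0.1402 0.0676] X,Y -0.02845600009650669 0.13970283353740298
side mustard_jar 0.72 [0.4709 0.2221 0.    ] [0.4576 0.2537 0.0351] X,Y -0.13283419512505015 0.28322142637996456
side mustard_jar 0.24 [0.4764 0.2989 0.    ] [0.4687 0.3148 0.0198] X,Y -0.13767318902021003 0.36002712426799477
[ 0.2739 -0.102   0.1728]
```

View pics/f.png

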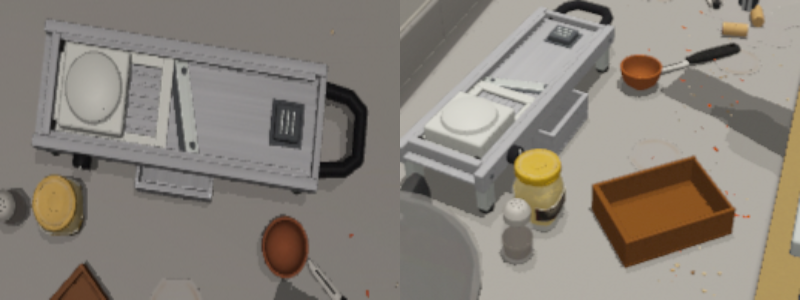

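The pictures show the holder against the end stop at (92,85) left. The catch is up, with a measured top height of 72.5 mm, at (288,122) left. The tray is home at (175,183) left, bystanders are unmoved, and the arm is clear.

```bash
python3 -c "
from workcell import workorder; print(workorder.job_done())"
```

```text
the job is handed in; nothing more can be done
None
```

I handed the job in: the tray is home under the bed, the holder is against the end stop with the catch up behind it, and the things standing around were not disturbed; the hand-in gave no verdict.

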